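# Check the stop of a vial crimper's hand lever

## Task

The hand crimper clamped on its side in the bench holder needs its stop checked: with the backs of the fingers, and only from the lever's outer side, press the hand lever in until it comes up against its stop short of the bar, ease it all the way back out, then press it in to the stop again. Finish while still holding it in, so that I can measure the gap that is left between lever and bar. Do not take hold of the lever, do not touch the bar or force the lever against its stop, and leave the other things on the bench where they are.

Things in the scene. Friction and masses are not known exactly. Their poses are not given: they have to be found in the camera images.
- crimper: Hand crimper for vial caps (225 mm, steel head, two grey handles) lying on its side in an aluminium holder screwed down. Origin on the bench under the fixed handle (bar). z up, +x along the bar to the head, lever on the +y side, pressed towards -y. Its middle plane is 90 mm up, its top 108 mm. Base plate 170 x 80 x 12 mm, centred under the bar; no part stands under the lever's grip at rest.
- bar: The fixed handle, called the bar: straight, 18 mm wide, 22 mm high, along own x from -90 to +86 mm, 90 mm above the bench, clamped by two saddles that reach 13 mm from its centre line. Origin and axes as crimper. A stop screw on it, at x = +35 mm, stands out towards the lever. Not to be touched.
- bar_end (a point): Centre of the bar's free end, 90 mm above the bench.
- lever (a joint): Angle of the hand lever: 0 at rest, sprung fully out (0.28 rad open from the bar); grows as it is pressed in; 0.28 at its stop, where it is parallel to the bar with a gap of about 16 mm left. A spring pushes it out: about 2.5 N at lever_pad at rest, 7.5 N just before the stop; at the stop the push rises steeply. The pad travels about 46 mm.
- lever_pad (a point): Where to press: outer face of the lever's grey grip at mid height (90 mm above the bench), 165 mm from the hinge along the lever and 9 mm outside its centre line. Grip 130 mm long, 22 mm high, 18 mm thick with its inside strip. Axes turn with the lever: +y points straight out of the outer face (press along -y), +x along the lever to the hinge, z up.
- lever_end (a point): Centre of the lever's free end, 55 mm past lever_pad from the hinge.
- lever_hinge (a point): The lever's vertical hinge axis, beyond the head, 90 mm above the bench; axes as crimper. The lever swings level about it, counter-clockwise from above as it is pressed in.
- lever_inside: The flat steel strip on the inside of the lever's grip, facing the bar, 126 mm long, 22 mm high, 5 mm thick. Its origin lies at the hinge. Not to be touched: a finger there means that the lever is being gripped.
- decapper: Bystander: loose decapping pliers, 220 mm long, lying on the bench on the bar's side of the holder. Origin under its middle.
- reagent_bottle: Bystander: loose amber bottle, 72 mm across, 150 mm high. Origin under its middle.
- vial_rack: Bystander: loose white rack with capped vials, 60 x 110 mm, 53 mm high, beyond the crimper's head. Origin under its middle.
- cap_tub: Bystander: loose round tub of aluminium caps, 84 mm across, 35 mm high, standing on the lever's side, clear of its swing. Origin under its middle.

How it is judged:
By the outcome, as a careful person would: the job done as asked, in the order asked, and still so for the second after the job is handed in, while the arm keeps its last pose, push and grip.
It also fails if it takes over 48 s, if anything falls off the work surface, if the arm or the gripper's body presses on something with over 40 N, if the wrist force passes 120 N, or if a joint passes its speed limit or range.

## Robot

A 6-joint arm with a two-finger parallel gripper is mounted at the origin on the work surface. World frame = base frame: x ahead of the robot, y to its left, z up, the work surface at z = 0. Lengths are in mm, angles in rad, forces in N, time in s.
With the tool pointing down it reaches from about 375 to 900 mm from the base axis. Payload 3.1 kg.
Tool frame: the origin (TCP) lies on the centre line of the jaws, within the pads' length; the fingertips stand 14 mm ahead of it and the grasp point (between the pads) lies 5 mm behind it; z points along the fingers, y is the line along which they close (so a half turn about z gives the same grasp; the last joint's range is limited). The gripper opens to 85 mm and grips with 20 to 120 N. Pads are 22 mm wide; open, the fingers measure 114 mm over their backs; the gripper's body (76 mm by 85 mm) begins 54 mm behind the grasp point. The pads swing forward as they close: fully open they stand 13 mm farther back than shut.
Start: joints at [1.095, 0.527, 1.433, -0, 1.181, -0.178], TCP at [182.748, 597.662, 245.31] pointing down, gripper open.
Joint ranges: [-3.08, 3.08], [-0.75, 2.2], [0.22, 2.44], [-1.43, 4.57], [0, 2.65], [-2.85, 2.85]. Speed limits (rad/s): [2.79, 2.79, 3.14, 3.14, 3.14, 3.14].

## Interface

Orientations are given as a rotation vector (axis times angle).
In Python, from rig import * gives the robot as it stands. The module is installed in compiled form; this text tells all that it offers.
- The arm moves only by the shell command python3 -m handwheel 'ROWS'. ROWS is JSON, a list that holds one entry, the list of rows, each a list of 7 numbers: the shift along the tool's x, y, z each as a share of 0.4 m, from -1 to 1, then the turn, a rotation vector about the tool's x, y, z each as a share of pi rad, from -1 to 1, then the closure, from -1 (fully open) to 1 (shut), so that 0 is half open. A call has 1 to 8 rows; each row shifts and turns the commanded pose from where the row before left it, along the tool's axes as they then stand; what a row does not reach is not made up. A row lasts 1/12 s, in which the tool goes at most 41.7 mm and 7.16 degrees, less where a joint would pass 70% of its speed; a pose out of reach is approached as far as the arm can. A call with a number of a shift or a turn outside -1 to 1 is refused whole. A call with a gripper value outside its range is refused whole. The fingers move at their own pace and stop on an object; the grip force is fixed at half the most. Time passes only in rows, so rows that do not move let the fingers close. It gives the time, the measured TCP pose, the force, the opening and the grip force at its end, in the units of the state.
- read_state(): the state, without advancing time (a new reading comes with each control period).
- grab_frame(name): name is "scene" or "top" or "wrist"; returns a dict with "color" (420x560x3 uint8, red, green, blue), "fx", "fy", "cx", "cy" (pixels), "pose" (4x4, takes a point from camera to world coordinates). Camera axes: x right, y down, z forward; pixel columns grow to the right and rows downward; lengths in mm; the calibration is good to about 2 mm. A picture is of the moment at which its call begins. There is no depth.
- hand_in(): hands the job in; it is judged then, once.
Trained networks look in a picture, given as the dict that the camera call returned (one of the last four; its "shot" number tells which), for a name from the list of things; names that differ only in an ending like _2 or _b are one class to them, and where a whole thing is asked for, a point or a joint stands for the part that bears it (a point fixed in the world has none). Each returns a list of dicts, best first, with "p" (0 to 1); they miss things now and then, are a little off and sometimes report something else, mostly with a low value. They report only what shows in the picture. A call takes as long as a camera call.
- spot_in(name, picture): "box" ([left, top, width, height] in pixels, round what is visible of it).
The state is a dict: "clock": time; "qpos": joint angles; "dq": joint speeds; "effort": joint torques, N m; "eef_pos": TCP position; "orientation": TCP orientation; "force": force on the tool from outside, world axes, zero at the start; "torque": the same for the moment, N m; "opening": opening from 0.0 (shut) to 1.0 (fully open); "gripper_force": force on a finger pad.
Only numpy, scipy, OpenCV 4.12 (cv2) and the standard library are available. Lean on these libraries where they do the work, as an engineer would, in place of code of your own. Each camera call takes 0.05 s, during which the arm holds its last target. There are 200 camera calls.

## Working session

There is one attempt and no reset: what is moved stays moved. The work goes in short steps, Python scripts to look and compute and a shell command to move; the robot and the scene stay as the last step left them, time stands still between calls to the robot, and variables do not carry over. Pictures are saved under pics/ and viewed, at most 10 in all, crops included, and the job is handed in when it is done.

```bash
mkdir -p pics
python3 - <<'E'
from rig import *
import cv2
s=read_state();print(s['clock'],s['eef_pos'],s['orientation'],s['force'],s['opening'])
for n in("top","scene"):
    f=grab_frame(n);cv2.imwrite(f"pics/{n}0.png",f["color"][:,:,::-1])
    print(n,f["fx"],f["cx"],f["cy"],f["pose"].round(3).tolist())
    for k in("crimper","bar","lever","lever_inside","decapper","reagent_bottle","vial_rack","cap_tub"):
        print(k,[(d["box"],round(d["p"],2)) for d in spot_in(k,f)[:2]])
E
```

```text
0.0 [182.45218765 597.07379306 244.34042292] [-0.46435434 -3.10639343  0.00321083] [-0.18668481  0.39352256  0.48390916] 1.0001321573493858
top 439.4069183483086 282.97586502616963 212.80359889161753 [[-0.006, -0.996, 0.088, 516.515], [-1.0, 0.004, -0.02, 67.42], [0.019, -0.088, -0.996, 970.485], [0.0, 0.0, 0.0, 1.0]]
crimper []
bar [([237.6, 199.0, 25.9, 88.7], 0.76)]
lever [([200.6, 183.7, 43.2, 103.1], 0.81), ([208.6, 220.8, 22.2, 64.2], 0.74)]
lever_inside [([207.0, 221.8, 20.2, 60.3], 0.58)]
decapper [([315.6, 229.1, 49.2, 106.4], 0.78)]
reagent_bottle [([306.2, 163.1, 39.5, 37.1], 0.63)]
vial_rack [([156.3, 161.1, 58.6, 40.0], 0.76)]
cap_tub [([138.4, 220.5, 40.2, 37.9], 0.96), ([202.5, 184.6, 40.9, 99.5], 0.61)]
scene 382.0484114830485 274.6585024572116 216.15690946417504 [[0.451, 0.62, -0.642, 1056.654], [0.892, -0.299, 0.338, -181.229], [0.018, -0.725, -0.689, 592.93], [0.0, 0.0, 0.0, 1.0]]
crimper [([249.1, 158.3, 88.5, 99.7], 0.56)]
bar [([266.0, 173.8, 40.8, 49.3], 0.64), ([248.4, 157.4, 87.6, 104.7], 0.54)]
lever [([301.6, 159.1, 32.0, 76.7], 0.8), ([295.3, 159.6, 20.7, 40.7], 0.63)]
lever_inside [([295.3, 163.6, 18.6, 37.1], 0.63), ([294.2, 163.1, 42.7, 69.9], 0.32)]
decapper [([157.5, 192.2, 66.9, 66.7], 0.92)]
reagent_bottle [([217.7, 232.2, 41.5, 75.9], 0.63)]
vial_rack [([345.6, 216.2, 61.4, 45.1], 0.64)]
cap_tub [([347.0, 179.9, 36.7, 32.2], 0.81), ([298.2, 157.6, 34.5, 78.0], 0.42)]
```

Run:
```python
import cv2
a=cv2.imread("pics/top0.png")[140:350,120:400];cv2.imwrite("pics/topc.png",cv2.resize(a,None,fx=2.85,fy=2.85,interpolation=cv2.INTER_CUBIC))
```

```text
(no output)
```

View pics/topc.png

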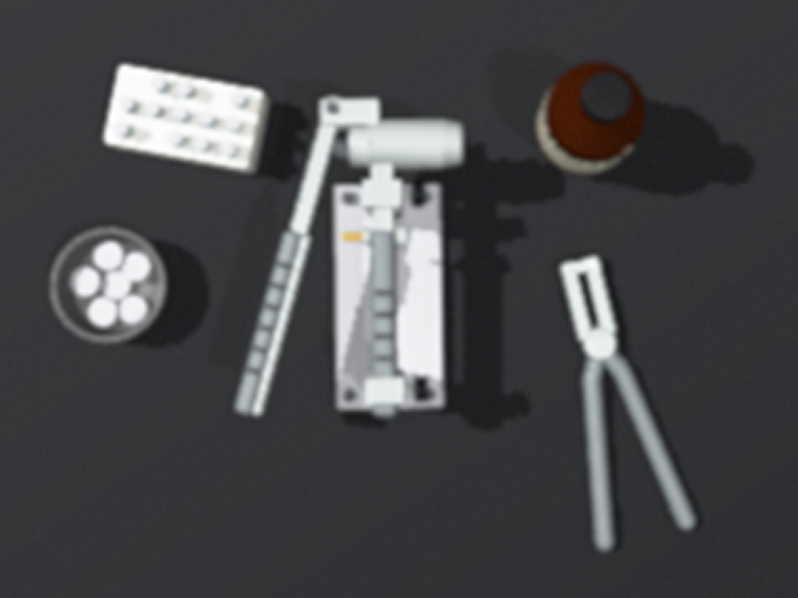

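View pics/scene0.png

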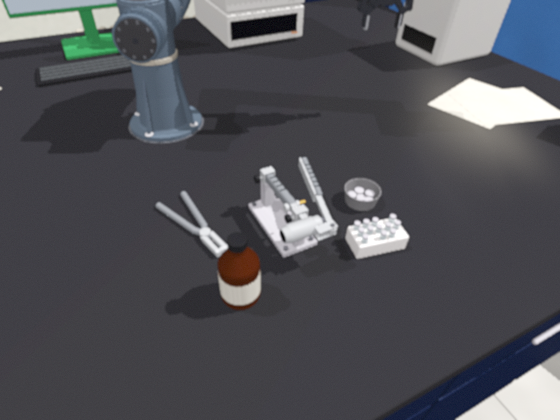

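The top view shows the crimper with its head away from the robot and the lever on the world +y side. In the crop, the hinge is at (332,107), the lever end at (250,410), the bar end at (384,412) and the cap tub at (108,285). The scene view agrees, and nothing stands between the robot and the lever.

```bash
cat > h.py <<'E'
import numpy as np
def px2w(f,u,v,z):
    d=f["pose"][:3,:3]@np.array([(u-f["cx"])/f["fx"],(v-f["cy"])/f["fy"],1]);o=f["pose"][:3,3]
    return o+d*(z-o[2])/d[2]
E
python3 - <<'E'
from rig import *
from h import *
from scipy.spatial.transform import Rotation as R
f=grab_frame("top")
P={k:px2w(f,120+x/2.85,140+y/2.85,z) for k,(x,y,z) in dict(hinge=(332,107,101),lend=(250,410,101),louter=(236,410,101),gripouter0=(285,233,101),barend=(384,413,101),barhead=(381,240,101),plateA=(334,408,12),plateB=(444,408,12),plateC=(334,186,12),plateD=(443,186,12),tub=(108,285,35),tubR=(167,285,35),rackR=(268,90,53)).items()}
for k,p in P.items():print(k,p.round(1))
s=read_state();print(R.from_rotvec(s["orientation"]).as_matrix().round(3))
E
```

```text
hinge [664.7 142.5 101. ]
lend [455.  197.8 101. ]
louter [455.  207.4 101. ]
gripouter0 [576.4 174.7 101. ]
barend [452.3 106.1 101. ]
barhead [571.2 108.2 101. ]
plateA [449.7 147.8  12. ]
plateB [449.1  64.7  12. ]
plateC [618.5 148.4  12. ]
plateD [618.2  64.7  12. ]
tub [542.8 313.6  35. ]
tubR [542.6 270.   35. ]
rackR [685.7 193.9  53. ]
[[-0.956  0.292  0.   ]
 [ 0.292  0.956  0.   ]
 [-0.     0.    -1.   ]]
```

```bash
R='[-0.066,-0.038,0,0,0,0,1]'; python3 -m handwheel '[[[-0.066,-0.038,0,0,0,0,1],[-0.066,-0.038,0,0,0,0,1],[-0.066,-0.038,0,0,0,0,1],[-0.066,-0.038,0,0,0,0,1],[-0.066,-0.038,0,0,0,0,1],[-0.066,-0.038,0,0,0,0,1],[-0.066,-0.038,0,0,0,0,1],[-0.066,-0.038,0,0,0,0,1]]]'
python3 -m handwheel '[[[-0.066,-0.038,0,0,0,0,1],[-0.066,-0.038,0,0,0,0,1],[-0.066,-0.038,0,0,0,0,1],[-0.066,-0.038,0,0,0,0,1],[-0.066,-0.038,0,0,0,0,1],[-0.066,-0.038,0,0,0,0,1],[-0.066,-0.038,0,0,0,-0.01,1],[0,0,0,0,0,0,1]]]'
```

```text
clock: 1.62
eef_pos: [350.0, 418.5, 245.5]
orientation: [0.464, 3.107, 0.001]
force: [-0.3, -0.3, -0.4]
opening: 0.0
gripper_force: 0.0
clock: 2.28
eef_pos: [499.4, 260.3, 245.7]
orientation: [0.421, 3.109, -0.001]
force: [0.8, -0.1, 0.6]
opening: -0.002
gripper_force: 0.0
```

```bash
python3 -m handwheel '[[[-0.064,-0.04,0,0,0,0,1],[0,0,0.06,0,0,0,1],[0,0,0.07,0,0,0,1],[0,0,0.07,0,0,0,1],[0,0,0.07,0,0,0,1],[0,0,0.07,0,0,0,1],[0,0,0.05,0,0,0,1],[0,0,0,0,0,0,1]]]'
python3 - <<'E'
from rig import *
import cv2
for n in("top","wrist","scene"):
    f=grab_frame(n);im=f["color"][:,:,::-1]
    if n=="top": im=cv2.resize(im[150:300,160:300],None,fx=4,fy=4,interpolation=cv2.INTER_CUBIC)
    if n=="scene": im=cv2.resize(im[130:260,240:400],None,fx=4,fy=4,interpolation=cv2.INTER_CUBIC)
    cv2.imwrite(f"pics/{n}1.png",im)
E
```

```text
clock: 2.95
eef_pos: [512.1, 241.2, 85.4]
orientation: [-0.415, -3.106, 0.005]
force: [-1.0, -0.1, 0.4]
opening: -0.002
gripper_force: 0.0
```

View pics/scene1.png

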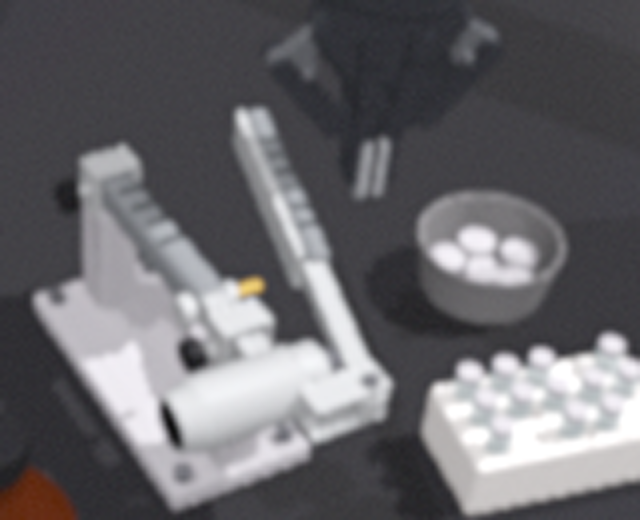

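View pics/wrist1.png

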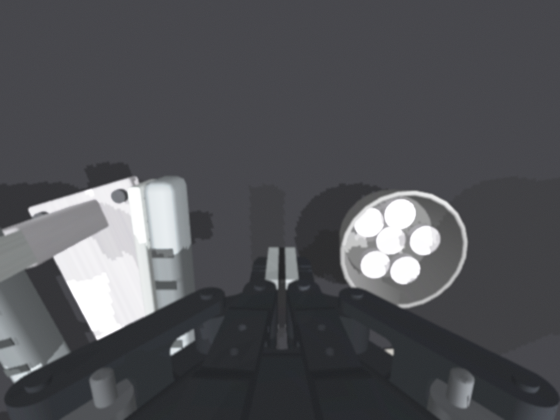

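The scene view shows the shut fingers clear on the lever's outer side, with the linkage well above it. In the wrist view the lever is at left (column 150–190) and the tub at right, below finger level. I'll shift towards the pad point, then close in slowly.

```bash
python3 -m handwheel '[[[-0.021,-0.02,-0.007,0,0,0,1],[0,-0.02,0,0,0,0,1],[0,-0.02,0,0,0,0,1],[0,-0.01,0,0,0,0,1],[0,0,0,0,0,0,1]]]'
python3 -m handwheel '[[[0,-0.004,0,0,0,0,1],[0,-0.004,0,0,0,0,1],[0,-0.004,0,0,0,0,1],[0,0,0,0,0,0,1],[0,0,0,0,0,0,1]]]'
```

```text
clock: 3.52
eef_pos: [515.6, 211.1, 92.7]
orientation: [-0.418, -3.113, 0.0]
force: [-0.5, 0.3, -0.6]
opening: -0.001
gripper_force: 0.0
clock: 3.93
eef_pos: [515.0, 208.3, 92.3]
orientation: [0.415, 3.113, 0.001]
force: [0.6, 2.8, 2.1]
opening: 0.002
gripper_force: 1.3
```

Contact came where expected. Now I'll follow the lever's arc, turning the tool with it.

```bash
python3 -m handwheel '[[[0.001,-0.008,0,0,0,-0.0064,1],[0.001,-0.008,0,0,0,-0.0064,1],[0.001,-0.008,0,0,0,-0.0064,1],[0.001,-0.008,0,0,0,-0.0064,1],[0.001,-0.008,0,0,0,-0.0064,1],[0.001,-0.008,0,0,0,-0.0064,1],[0.001,-0.008,0,0,0,-0.0064,1],[0.001,-0.008,0,0,0,-0.0064,1]]]'
python3 -m handwheel '[[[0.001,-0.008,0,0,0,-0.0064,1],[0.001,-0.008,0,0,0,-0.0064,1],[0.001,-0.008,0,0,0,-0.0064,1],[0,0,0,0,0,0,1],[0,0,0,0,0,0,1]]]'
```

```text
clock: 4.6
eef_pos: [507.0, 184.4, 92.3]
orientation: [0.163, 3.136, 0.003]
force: [0.1, 6.0, 1.4]
opening: -0.005
gripper_force: 2.9
clock: 5.02
eef_pos: [505.0, 175.1, 92.3]
orientation: [0.07, 3.14, 0.003]
force: [-1.4, 7.0, 1.9]
opening: 0.002
gripper_force: 3.2
```

```bash
python3 -m handwheel '[[[0.001,-0.004,0,0,0,-0.0032,1],[0.0005,-0.004,0,0,0,-0.0032,1],[0.0005,-0.004,0,0,0,-0.0032,1],[0.0005,-0.004,0,0,0,-0.0032,1],[0,0,0,0,0,0,1],[0,0,0,0,0,0,1]]]'
python3 -m handwheel '[[[0.0005,-0.004,0,0,0,-0.0032,1],[0,0,0,0,0,0,1],[0,0,0,0,0,0,1]]]'
```

```text
clock: 5.52
eef_pos: [504.0, 168.9, 92.3]
orientation: [0.007, 3.14, 0.003]
force: [0.9, 6.3, 1.0]
opening: 0.002
gripper_force: 3.5
clock: 5.77
eef_pos: [503.7, 167.4, 92.3]
orientation: [-0.009, 3.14, 0.003]
force: [0.6, 6.4, 2.3]
opening: -0.002
gripper_force: 3.6
```

```bash
for i in 1; do python3 -m handwheel '[[[0,-0.0025,0,0,0,-0.001,1],[0,0,0,0,0,0,1],[0,0,0,0,0,0,1]]]'; done
python3 -m handwheel '[[[0,-0.0025,0,0,0,0,1],[0,0,0,0,0,0,1],[0,0,0,0,0,0,1]]]'
```

```text
clock: 6.02
eef_pos: [503.6, 166.5, 92.3]
orientation: [-0.014, 3.14, 0.003]
force: [0.2, 7.1, 1.8]
opening: -0.0
gripper_force: 3.7
clock: 6.27
eef_pos: [503.6, 165.6, 92.3]
orientation: [-0.014, 3.14, 0.004]
force: [-0.7, 7.4, 2.5]
opening: -0.003
gripper_force: 3.9
```

Run:
```python
from rig import *
import cv2,numpy as np
F=[]
for i in range(6): F.append(grab_frame("top") and read_state()["force"])
print(np.mean(F,0),np.std(F,0))
f=grab_frame("top");im=f["color"][:,:,::-1]
cv2.imwrite("pics/top2.png",cv2.resize(im[150:300,180:320],None,fx=4,fy=4,interpolation=cv2.INTER_CUBIC))
f=grab_frame("scene");im=f["color"][:,:,::-1]
cv2.imwrite("pics/scene2.png",cv2.resize(im[140:240,240:360],None,fx=5,fy=5,interpolation=cv2.INTER_CUBIC))
```

```text
[0.18769097 7.81203155 2.46403382] [0.50015747 0.38089862 0.26776062]
```

View pics/scene2.png

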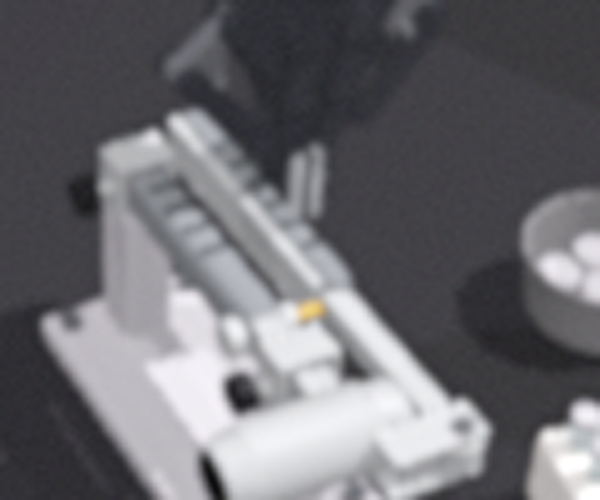

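The lever is almost parallel to the bar, with the yellow stop screw (310,310) very close to it. I'll continue in sub-millimetre steps until the force rises.

```bash
python3 -m handwheel '[[[0,-0.0015,0,0,0,0,1],[0,0,0,0,0,0,1],[0,0,0,0,0,0,1]]]'|egrep 'eef|^force|grip'
python3 -m handwheel '[[[0,-0.0015,0,0,0,0,1],[0,0,0,0,0,0,1],[0,0,0,0,0,0,1]]]'|egrep 'eef|^force|grip'
```

```text
eef_pos: [503.6, 165.4, 92.3]
force: [0.2, 9.8, 2.4]
gripper_force: 4.7
eef_pos: [503.6, 165.2, 92.3]
force: [-0.3, 11.2, 1.3]
gripper_force: 5.6
```

The force climbs (7.5 → 11 N) while the position stays put, so the lever is at its stop. Now easing back out along the same arc.

```bash
python3 -m handwheel '[[[0,0.003,0,0,0,0,1],[-0.001,0.006,0,0,0,0.005,1],[-0.001,0.007,0,0,0,0.0055,1],[-0.001,0.007,0,0,0,0.0055,1],[-0.001,0.007,0,0,0,0.0055,1],[-0.001,0.007,0,0,0,0.0055,1],[-0.001,0.007,0,0,0,0.0055,1],[-0.001,0.007,0,0,0,0.0055,1]]]'|egrep 'eef|^force|grip'
python3 -m handwheel '[[[-0.001,0.007,0,0,0,0.0055,1],[-0.001,0.007,0,0,0,0.0055,1],[-0.001,0.007,0,0,0,0.0055,1],[-0.001,0.007,0,0,0,0.0055,1],[-0.001,0.007,0,0,0,0.0055,1],[-0.001,0.007,0,0,0,0.0055,1],[-0.001,0.007,0,0,0,0.0055,1],[-0.001,0.007,0,0,0,0.0055,1]]]'|egrep 'eef|ori|^force|grip'
python3 -m handwheel '[[[0,0.004,0,0,0,0.005,1],[0,0.004,0,0,0,0,1],[0,0.004,0,0,0,0,1],[0,0.004,0,0,0,0,1],[0,0.004,0,0,0,0,1],[0,0,0,0,0,0,1],[0,0,0,0,0,0,1]]]'
python3 - <<'E'
from rig import *
import cv2
f=grab_frame("top");im=f["color"][:,:,::-1]
cv2.imwrite("pics/top3.png",cv2.resize(im[140:350,120:400],None,fx=2.85,fy=2.85,interpolation=cv2.INTER_CUBIC))
for n in("lever_inside","lever"):print(spot_in(n,f)[:2])
f=grab_frame("scene");im=f["color"][:,:,::-1]
cv2.imwrite("pics/scene3.png",cv2.resize(im[130:260,240:400],None,fx=4,fy=4,interpolation=cv2.INTER_CUBIC))
E
```

```text
eef_pos: [507.1, 184.4, 92.3]
force: [-0.6, 5.8, 2.1]
gripper_force: 2.7
eef_pos: [513.8, 204.6, 92.0]
orientation: [-0.392, -3.117, 0.0]
force: [-0.9, 2.6, 2.3]
gripper_force: 1.6
clock: 9.08
eef_pos: [515.6, 211.8, 91.8]
orientation: [-0.413, -3.113, 0.001]
force: [0.1, 0.6, -0.9]
opening: 0.002
gripper_force: 0.0
[{'box': [157.6, 162.4, 56.3, 38.4], 'p': 0.29}]
[]
```

View pics/scene3.png

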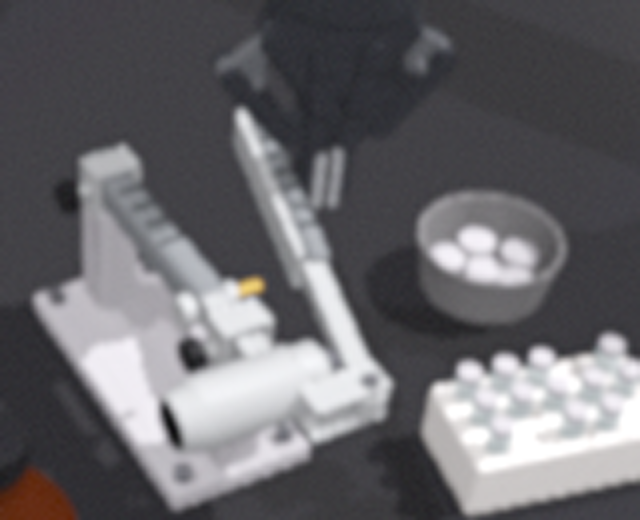

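The lever is back at its rest position (end at (245,115), same as before the press) and the fingers are clear of it with no force. Second press, same arc.

```bash
python3 -m handwheel '[[[0,-0.004,0,0,0,0,1],[0,-0.004,0,0,0,0,1],[0,-0.003,0,0,0,0,1],[0.001,-0.008,0,0,0,-0.0064,1],[0.001,-0.008,0,0,0,-0.0064,1],[0.001,-0.008,0,0,0,-0.0064,1],[0.001,-0.008,0,0,0,-0.0064,1],[0.001,-0.008,0,0,0,-0.0064,1]]]'|egrep 'eef|^force|grip'
python3 -m handwheel '[[[0.001,-0.008,0,0,0,-0.0064,1],[0.001,-0.008,0,0,0,-0.0064,1],[0.001,-0.008,0,0,0,-0.0064,1],[0.001,-0.008,0,0,0,-0.0064,1],[0.001,-0.008,0,0,0,-0.0064,1],[0.001,-0.008,0,0,0,-0.0064,1],[0,0,0,0,0,0,1],[0,0,0,0,0,0,1]]]'|egrep 'eef|^force|grip'
python3 -m handwheel '[[[0.001,-0.004,0,0,0,-0.0032,1],[0.0005,-0.004,0,0,0,-0.0032,1],[0.0005,-0.003,0,0,0,-0.0032,1],[0.0005,-0.003,0,0,0,-0.0032,1],[0,0,0,0,0,0,1],[0,0,0,0,0,0,1]]]'
```

```text
eef_pos: [509.4, 193.5, 92.1]
force: [1.0, 4.8, -1.1]
gripper_force: 2.3
eef_pos: [504.8, 175.1, 92.1]
force: [-0.1, 7.5, -0.2]
gripper_force: 3.2
clock: 11.12
eef_pos: [503.8, 169.8, 92.2]
orientation: [0.006, 3.141, 0.004]
force: [0.6, 7.7, -1.0]
opening: 0.001
gripper_force: 3.4
```

```bash
python3 -m handwheel '[[[0.0005,-0.004,0,0,0,-0.0032,1],[0,-0.003,0,0,0,-0.001,1],[0,-0.003,0,0,0,0,1],[0,0,0,0,0,0,1],[0,0,0,0,0,0,1]]]'|egrep 'eef|^force|grip'
python3 -m handwheel '[[[0,-0.0015,0,0,0,0,1],[0,0,0,0,0,0,1],[0,0,0,0,0,0,1]]]'|egrep 'eef|^force|grip'
```

```text
eef_pos: [503.4, 165.9, 92.1]
force: [-0.4, 6.7, -0.7]
gripper_force: 3.7
eef_pos: [503.4, 165.5, 92.2]
force: [0.5, 7.7, -0.5]
gripper_force: 4.1
```

```bash
python3 -m handwheel '[[[0,-0.0018,0,0,0,0,1],[0,0,0,0,0,0,1],[0,0,0,0,0,0,1]]]'|egrep 'eef|^force|grip'
python3 -m handwheel '[[[0,-0.001,0,0,0,0,1],[0,0,0,0,0,0,1],[0,0,0,0,0,0,1],[0,0,0,0,0,0,1]]]'|egrep 'clock|eef|^force|grip'
python3 - <<'E'
from rig import *
import cv2
f=grab_frame("scene");im=f["color"][:,:,::-1]
cv2.imwrite("pics/scene4.png",cv2.resize(im[130:300,150:400],None,fx=3,fy=3,interpolation=cv2.INTER_CUBIC))
E
```

```text
eef_pos: [503.4, 165.3, 92.2]
force: [-0.3, 9.7, -1.7]
gripper_force: 5.1
clock: 12.37
eef_pos: [503.4, 165.2, 92.2]
force: [0.6, 11.3, -1.5]
gripper_force: 5.7
```

View pics/scene4.png

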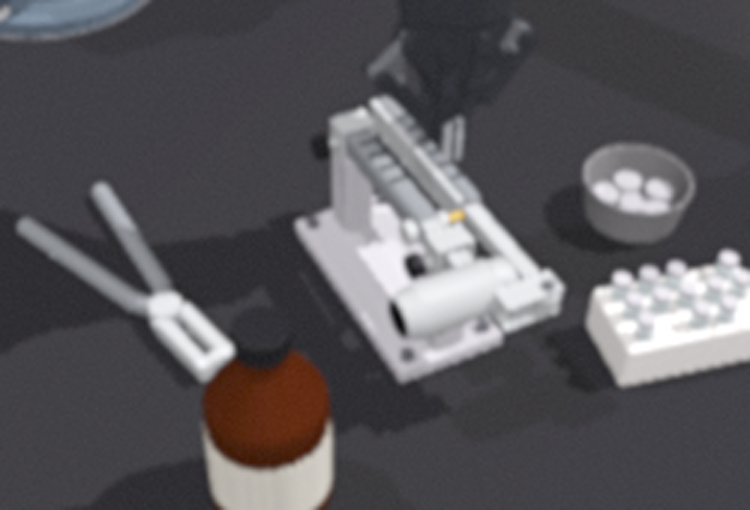

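The lever is on the stop screw (455,215), parallel to the bar with a gap left. The fingers are only on its outer side, and the bystanders have not moved. It holds at about 11 N, so I'm handing in.

```bash
python3 -c "
from rig import *
print(hand_in())"
```

```text
the job is handed in; nothing more can be done
None
```

The job is handed in: I pressed the lever to its stop, eased it fully out, and pressed it to the stop again, where the finger backs still hold it at about 11 N from the outer side for your gap measurement; the bar and the bench items were not touched.

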